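Scrub the tall beaker with the bottle brush and hang the brush up again

ROBOT

A 6-joint arm with a two-finger parallel gripper is mounted at the origin on the work surface. World frame = base frame: x ahead of the robot, y to its left, z up, the work surface at z = 0. Lengths are in m, angles in rad, forces in N, time in s.
With the tool pointing down it reaches from about 0.375 to 0.975 m from the base axis. Payload 3.8 kg.
Tool frame: the origin (TCP) lies at the very end of the fingers, on their centre line; the grasp point (between the pads) lies 19 mm behind it; z points along the fingers, y is the line along which they close (so a half turn about z gives the same grasp; the last joint's range is limited). The gripper opens to 88 mm and grips with 3 to 60 N. Pads are 18 mm wide; open, the fingers measure 123 mm over their backs; the gripper's body (75 mm by 187 mm) begins 45 mm behind the grasp point.
Start: joints at [-1.16, 0.264, 1.604, -0, 1.274, -0.037], TCP at [0.292, -0.608, 0.21] pointing down, gripper open.
Joint ranges: [-2.63, 2.63], [-0.94, 2.18], [0.31, 2.57], [-1.31, 4.45], [0, 2.66], [-2.55, 2.55]. Speed limits (rad/s): [2.57, 2.57, 3.14, 3.14, 3.14, 3.14].

INTERFACE

Orientations are given as [roll, pitch, yaw] about the fixed x, y, z axes, in that order (R = Rz(yaw) Ry(pitch) Rx(roll)).
In Python, from bench import arm gives the robot as it stands.
- The arm moves only by the tool apply_moves, never from a script. Its argument "plan" is a list of rows, each an object of numbers: "tx", "ty", "tz": the shift along the tool's x, y, z in units of 40 mm (1.0 is 40 mm); "ax", "ay", "az": the turn, a rotation vector about the tool's x, y, z in units of 8 degrees (1.0 is 8 degrees). In form: [{"tx": .., "ty": .., "tz": .., "ax": .., "ay": .., "az": ..}, ...]. A call has 1 to 8 rows; each row shifts and turns the commanded pose from where the row before left it, along the tool's axes as they then stand; what a row does not reach is not made up. A row lasts 1/8 s, in which the tool goes at most 62.5 mm and 10.7 degrees, less where a joint would pass 70% of its speed; a pose out of reach is approached as far as the arm can. A call is refused whole if a number of a shift passes 1 or a number of a turn 1, either way. A call with a gripper value outside its range is refused whole. "grip" is the closure in counts, from 0 (fully open) to 255 (shut), set as the call begins (left out, the last holds). The fingers move at their own pace and stop on an object; "newtons" is the grip in N (left out, the last holds). Time passes only in rows, so rows that do not move let the fingers close. It gives the time, the measured TCP pose, the force, the opening and the grip force at its end, in the units of the state.
- arm.sense(): the state, without advancing time (a new reading comes with each control period).
- arm.read_camera(name): name is "scene" or "top" or "wrist"; returns a dict with "image" (480x640x3 uint8, red, green, blue), "depth" (480x640 float32, m along the optical axis (not along the pixel's ray), 0 where there is no reading), "fx", "fy", "cx", "cy" (pixels), "pose" (4x4, takes a point from camera to world coordinates); the wrist camera has in their place "tool_from_camera" (4x4, takes a point from camera to tool coordinates, whose origin is the TCP and whose axes are the flange's). Camera axes: x right, y up, looking along -z (the intrinsics and any distortion apply to the point x, -y, -z); pixel columns grow to the right and rows downward; lengths in m; the calibration is good to about 2 mm. A picture is of the moment at which its call begins: read the wrist's pose just before it.
- arm.close_job(): hands the job in; it is judged then, once.
Trained networks look in a picture, given as the dict that the camera call returned (one of the last four; its "shot" number tells which), for a name from the list of things; names that differ only in an ending like _2 or _b are one class to them, and where a whole thing is asked for, a point or a joint stands for the part that bears it (a point fixed in the world has none). Each returns a list of dicts, best first, with "score" (0 to 1); they miss things now and then, are a little off and sometimes report something else, mostly with a low value. They report only what shows in the picture. A call takes as long as a camera call. They do not tell look-alikes from the thing itself.
- arm.spot_in(thing, picture): "extent" ([centre column, centre row, width, height] in pixels, round what is visible of it).
- arm.outline_of(thing, picture): "mask" (480x640 bool, what is visible of it) and "extent" ([centre column, centre row, width, height] in pixels, round what is visible of it).
- arm.landmark_of(thing, picture): "point" ([column, row] in pixels: a listed point, or the origin of a listed thing).
The state is a dict: "clock": time; "joint_pos": joint angles; "joint_vel": joint speeds; "tau": joint torques, N m; "position": TCP position; "eef_rot": TCP orientation; "ft_force": force on the tool from outside, world axes, zero at the start; "ft_torque": the same for the moment, N m; "gripper_width": opening from 0.0 (shut) to 1.0 (fully open); "finger_force": force on a finger pad.
Only numpy, scipy, OpenCV 4.12 (cv2) and the standard library are available. Lean on these libraries where they do the work, as an engineer would, in place of code of your own. Each camera call takes 0.05 s, during which the arm holds its last target. There are 200 camera calls.

TASK

Take the brush from its hanger and scrub the inside of the tall beaker with three full strokes: each time push the brush down until the tip of its bristles is almost at the bottom, then draw it up until at least the upper half of its bristles stands out of the beaker. Then hang the brush back on its hanger, upright with its collar resting on the two prongs, and let go. Keep the beaker standing about where it is, and leave the low dish and the lidded jar alone.

Things in the scene. Friction and masses are not known exactly. Their poses are not given: they have to be found in the camera images.
- brush_handle (a point): Middle of the handle, to grip. The brush is round, 200 mm long, about 90 g, hangs upright, bristles down, z axis up along it. From the bottom: pale bristle head 85 mm long, 44 mm across; steel stem 40 mm long, 10 mm across; wooden collar 6 mm thick, 40 mm across; wooden handle 69 mm long, 18 mm across. This point is 165 mm above the bristle tip, 35 mm below the top.
- brush_collar (a point): Centre of the underside of the brush's collar, 125 mm above the bristle tip and 40 mm below the middle of the handle, on the brush's axis.
- brush_tip (a point): Lower end of the bristles, on the brush's axis.
- hanger: The brush hanger, fixed to the bench: white base plate 150 x 120 x 12 mm, steel post 60 mm behind the seat ending at prong level, flat steel fork of two prongs 18 mm wide, 8 mm thick. Origin on the bench below the seat; x points from the slot's open end to the post, z up.
- hanger_seat (a point): Where the collar rests: on the slot's centre line, level with the prongs' upper face, 155 mm above the bench; axes as hanger. The slot is 20 mm wide, ends 11 mm behind the seat and is open in front, where the prongs end 35 mm from the seat: the stem slides out along -x. Nothing clips the collar; the bristles do not pass the slot. Hung, the bristle tip is 30 mm above the bench.
- beaker_mid (a point): Centre of the tall glass beaker, half-way up its axis. Open at the top, loose on the bench, 120 mm tall, 84 mm across, wall 4 mm (76 mm across inside), base 5 mm thick; about 250 g. z axis up. The inner floor is 55 mm below this point, the rim 60 mm above.
- dish_mid (a point): Centre of a low glass dish, a bystander: open, 55 mm tall, 104 mm across, loose.
- jar_mid (a point): Centre, half-way up, of a lidded jar, a bystander: closed, blue lid, 115 mm tall, 76 mm across, loose.
Not all that is in view belongs to the job. Leave any red or yellow look-alike of the part that bears brush_handle alone.

How it is judged:
On the way, in this order (a step that is already met when the one before it is completed fails the run):
1. first stroke down: bristle tip inside the beaker, within 25 mm of its inner floor (horizontal distance between brush_tip and beaker_mid below 0.036 m and z of brush_tip in the frame of beaker_mid between -0.06 and -0.03 m), for 0.1 s.
2. first stroke up: bristle tip drawn up over the beaker's axis to more than 10 mm above its mid-height (horizontal distance between brush_tip and beaker_mid below 0.036 m and z of brush_tip in the frame of beaker_mid above 0.01 m), for 0.1 s.
3. second stroke down: bristle tip inside the beaker, within 25 mm of its inner floor (all of step 1), for 0.1 s.
4. second stroke up: bristle tip drawn up over the beaker's axis to more than 10 mm above its mid-height (all of step 2), for 0.1 s.
5. third stroke down: bristle tip inside the beaker, within 25 mm of its inner floor (all of step 3), for 0.1 s.
6. third stroke up: bristle tip drawn up over the beaker's axis to more than 10 mm above its mid-height (all of step 4), for 0.1 s.
At the end, for the whole second after the job is handed in: The brush hangs on its hanger: centre of the collar's underside within 25 mm sideways and 8 mm in height of the hanger's seat, the brush within 0.2 rad of upright. The beaker stands upright (within 0.1 rad) and within 50 mm of where it began (horizontal distance between brush_collar and hanger_seat below 0.025 m and z of brush_collar in the frame of hanger_seat between -0.008 and 0.008 m and angle between brush_collar's own z axis and vertical below 0.2 rad and angle between beaker_mid's own z axis and vertical below 0.1 rad and distance of beaker_mid from where it was at the start of the episode below 0.05 m); the robot touches nothing.
It fails at once if the tall beaker is tipped by more than 0.4 rad (angle between beaker_mid's own z axis and vertical above 0.4 rad).
It fails at once if the low dish is moved by more than 40 mm (distance of dish_mid from where it was at the start of the episode above 0.04 m).
It fails at once if the lidded jar is moved by more than 40 mm (distance of jar_mid from where it was at the start of the episode above 0.04 m).
It also fails if it takes over 58 s, if anything falls off the work surface, if the arm or the gripper's body presses on something with over 40 N, if the wrist force passes 120 N, or if a joint passes its speed limit or range.

## Working session

There is one attempt and no reset: what is moved stays moved. The work goes in short steps, Python scripts to look and compute and a tool call to move; the robot and the scene stay as the last step left them, time stands still between calls to the robot, and variables do not carry over. Pictures are saved under pics/ and viewed, at most 10 in all, crops included, and the job is handed in when it is done.

Besides the shell and the picture viewer there is one more tool, called after "Call:" as a command line: name --argument value ..., lists and objects as JSON in quotes. apply_moves: Moves the arm, as the interface text tells. Its arguments: {"type":"object","properties":{"plan":{"type":"array","items":{"type":"object","properties":{"tx":{"type":"number"},"ty":{"type":"number"},"tz":{"type":"number"},"ax":{"type":"number"},"ay":{"type":"number"},"az":{"type":"number"}}}},"grip":{"type":"number"},"newtons":{"type":"number"}},"required":["plan"]}

```bash
mkdir -p pics
cat > h.py <<'E'
import numpy as np, cv2
from bench import arm
def world(c,u,v,d=None,T=None):
    d=c["depth"][int(v),int(u)] if d is None else d
    p=np.array([(u-c["cx"])/c["fx"]*d,-(v-c["cy"])/c["fy"]*d,-d,1])
    return ((c["pose"] if T is None else T)@p)[:3]
E
python3 - <<'E'
from h import *
s=arm.sense(); print(s["clock"],s["position"],s["eef_rot"])
ims=[]
for n in ["scene","top"]:
    c=arm.read_camera(n); ims.append(c["image"]); print(n,[k for k in c], c["pose"].round(3).tolist())
    for t in ["brush_handle","brush_collar","brush_tip","hanger_seat","hanger","beaker_mid","dish_mid","jar_mid"]:
        for r in arm.landmark_of(t,c)[:3]:
            u,v=r["point"]; print(t,round(r["score"],2),round(u),round(v),world(c,u,v).round(3))
    cv2.imwrite(f"pics/{n}.png",c["image"][...,::-1])
E
```

```text
0.0 [ 0.29193151 -0.6077499   0.20863987] [-3.13940984e+00 -4.05412472e-05  4.47803273e-01]
scene ['image', 'depth', 'fx', 'fy', 'cx', 'cy', 'pose', 'shot'] [[-0.731, -0.377, 0.569, 0.989], [0.682, -0.429, 0.592, 0.558], [0.02, 0.821, 0.571, 0.614], [0.0, 0.0, 0.0, 1.0]]
brush_handle 0.94 391 247 [0.526 0.233 0.211]
brush_handle 0.68 450 309 [0.531 0.351 0.168]
brush_collar 0.89 391 268 [0.523 0.237 0.17 ]
brush_collar 0.79 447 332 [0.537 0.357 0.132]
brush_collar 0.79 311 265 [0.581 0.112 0.132]
brush_tip 0.68 309 317 [0.584 0.114 0.011]
brush_tip 0.61 430 383 [0.546 0.355 0.022]
brush_tip 0.58 383 330 [0.531 0.243 0.042]
hanger_seat 0.91 389 275 [0.528 0.238 0.159]
hanger 0.85 379 340 [0.53  0.238 0.011]
beaker_mid 0.84 222 227 [ 0.592 -0.153  0.082]
dish_mid 0.64 280 219 [ 0.512 -0.056  0.115]
jar_mid 0.84 283 244 [ 0.539 -0.016  0.089]
top ['image', 'depth', 'fx', 'fy', 'cx', 'cy', 'pose', 'shot'] [[-0.019, 0.996, -0.083, 0.414], [-1.0, -0.019, 0.007, 0.049], [0.006, 0.083, 0.997, 1.022], [0.0, 0.0, 0.0, 1.0]]
brush_handle 0.86 189 212 [0.512 0.223 0.226]
brush_handle 0.77 116 205 [0.527 0.335 0.193]
brush_handle 0.74 278 171 [0.571 0.102 0.198]
brush_collar 0.9 282 179 [0.565 0.099 0.169]
brush_collar 0.85 126 208 [0.53  0.336 0.144]
brush_collar 0.74 193 214 [0.512 0.223 0.199]
brush_tip 0.96 208 223 [0.503 0.211 0.154]
brush_tip 0.89 146 222 [0.516 0.33  0.063]
brush_tip 0.88 286 189 [0.556 0.096 0.13 ]
hanger_seat 0.88 196 210 [0.519 0.222 0.184]
hanger 0.56 212 223 [0.502 0.205 0.155]
beaker_mid 0.66 456 185 [ 0.577 -0.198  0.005]
dish_mid 0.7 442 267 [ 0.433 -0.168  0.005]
```

View pics/scene.png

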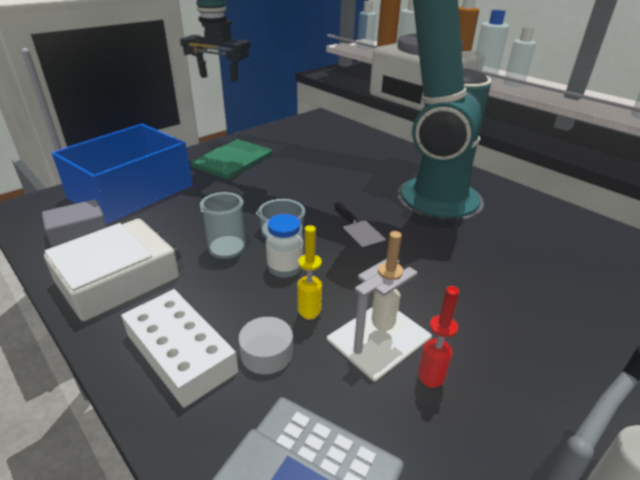

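View pics/top.png

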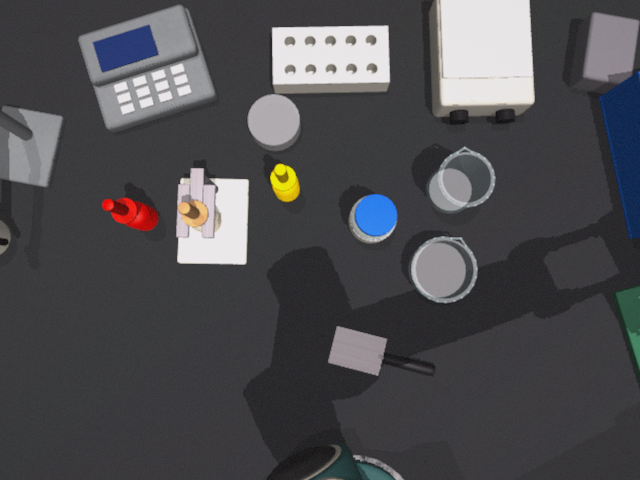

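The wooden-handled brush hangs in the fork at scene (391,250) and top (192,213). The look-alikes are red at scene (440,340), top (130,213), and yellow at scene (310,275), top (285,183); both stand on the bench, so the wooden one fits. The beaker is the taller glass at scene (223,225), top (460,183). The dish is at top (443,270) and the jar at top (373,217).

```bash
cat >> h.py <<'E'
def atz(c,u,v,z,T=None):
    T=c["pose"] if T is None else T
    o=T[:3,3]; r=world(c,u,v,1.0,T)-o
    return o+r*(z-o[2])/r[2]
E
python3 - <<'E'
from h import *
H=dict(brush_handle=.195,brush_collar=.155,brush_tip=.03,hanger_seat=.155,hanger=0,beaker_mid=.06,dish_mid=.0275,jar_mid=.0575)
for n in ["scene","top"]:
    c=arm.read_camera(n)
    for t,z in H.items():
        for r in arm.landmark_of(t,c)[:3]:
            print(n,t,round(r["score"],2),np.round(r["point"]),atz(c,*r["point"],z).round(3))
    if n=="top":
        cv2.imwrite("pics/crop.png",cv2.resize(c["image"][160:280,150:300,::-1],None,fx=5,fy=5,interpolation=cv2.INTER_CUBIC))
        # white plate
        im=c["image"].astype(int); 
        m=((im.min(2)>200)).astype(np.uint8); m[:170]=0; m[275:]=0; m[:,:170]=0; m[:,260:]=0
        P=np.argwhere(m)[:,::-1].astype(np.float32)
        rc=cv2.minAreaRect(P); print(rc,[atz(c,*p,.012).round(3) for p in cv2.boxPoints(rc)])
        for t in ["beaker_mid","dish_mid"]:
            for r in arm.outline_of(t,c)[:2]:
                q=np.argwhere(r["mask"])[:,::-1]; print(t,r["score"],r["extent"])
        r=arm.outline_of("beaker_mid",c)[0]["mask"]
        cv2.imwrite("pics/bk.png",cv2.resize(np.hstack([c["image"][120:240,400:520,::-1],np.repeat(r[120:240,400:520,None]*255,3,2).astype(np.uint8)]),None,fx=3,fy=3))
E
```

```text
scene brush_handle 0.98 [448. 308.] [0.559 0.361 0.195]
scene brush_handle 0.97 [312. 244.] [0.597 0.132 0.195]
scene brush_handle 0.94 [393. 254.] [0.519 0.234 0.195]
scene brush_collar 0.84 [311. 266.] [0.601 0.136 0.155]
scene brush_collar 0.71 [391. 272.] [0.515 0.232 0.155]
scene brush_collar 0.64 [448. 330.] [0.555 0.366 0.155]
scene brush_tip 0.97 [380. 328.] [0.523 0.231 0.03 ]
scene brush_tip 0.88 [306. 317.] [0.601 0.123 0.03 ]
scene brush_tip 0.61 [432. 384.] [0.551 0.361 0.03 ]
scene hanger_seat 0.79 [390. 275.] [0.522 0.235 0.155]
scene hanger 0.92 [378. 338.] [0.52  0.228 0.   ]
scene hanger 0.72 [389. 271.] [0.355 0.117 0.   ]
scene beaker_mid 0.86 [220. 223.] [ 0.57 -0.2   0.06]
scene dish_mid 0.93 [281. 219.] [ 0.427 -0.165  0.027]
scene jar_mid 0.86 [285. 242.] [ 0.505 -0.053  0.057]
top brush_handle 0.95 [188. 213.] [0.514 0.232 0.195]
top brush_handle 0.78 [280. 174.] [0.568 0.099 0.195]
top brush_handle 0.72 [116. 208.] [0.522 0.335 0.195]
top brush_collar 0.97 [125. 210.] [0.524 0.334 0.155]
top brush_collar 0.67 [284. 178.] [0.569 0.096 0.155]
top brush_tip 0.96 [148. 221.] [0.52  0.337 0.03 ]
top brush_tip 0.63 [210. 222.] [0.518 0.23  0.03 ]
top brush_tip 0.58 [288. 190.] [0.569 0.097 0.03 ]
top hanger_seat 0.88 [196. 213.] [0.518 0.228 0.155]
top hanger 0.7 [210. 224.] [0.517 0.236 0.   ]
top beaker_mid 0.65 [456. 183.] [ 0.572 -0.186  0.06 ]
top dish_mid 0.93 [441. 269.] [ 0.429 -0.163  0.027]
top jar_mid 0.16 [190. 210.] [0.535 0.258 0.057]
((212.14508056640625, 217.5523223876953), (69.07701873779297, 90.43650817871094), 1.3971810340881348) [array([0.451, 0.292, 0.012]), array([0.609, 0.288, 0.012]), array([0.604, 0.168, 0.012]), array([0.446, 0.173, 0.012])]
beaker_mid 0.96 [460.9, 179.9, 69.9, 67.2]
dish_mid 0.57 [443.8, 270.1, 73.2, 65.6]
```

View pics/crop.png

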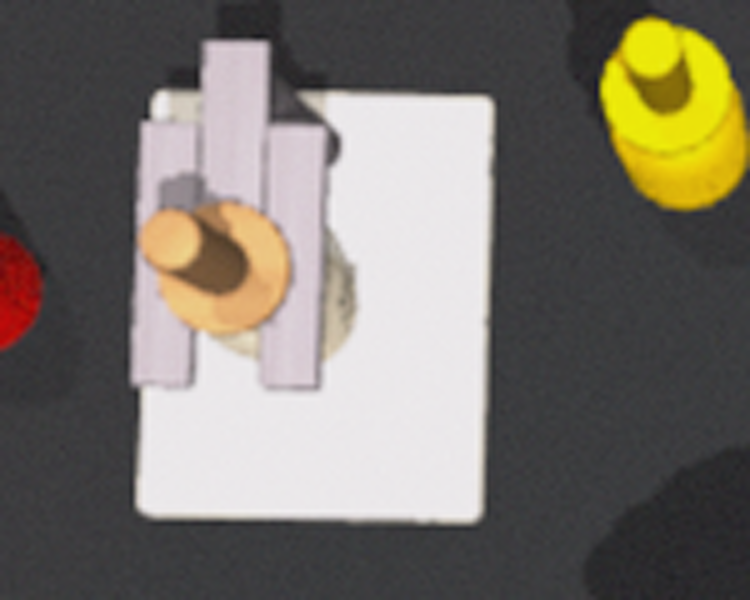

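View pics/bk.png

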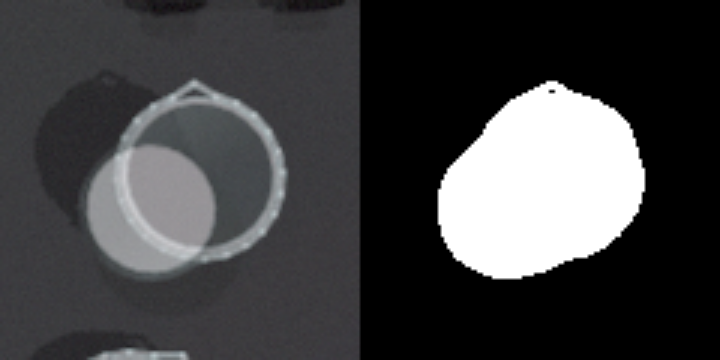

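The enlarged crop confirms it: the wooden brush sits in the steel fork, whose slot opens towards -x (image bottom). Red is at the left edge and yellow is at crop (680,100). The second picture shows the beaker rim circle at about (467,180) and its base at about (450,190). I'll straighten the yaw, rise, and go over the beaker.

Call:
apply_moves --plan '[{"az":0.8,"tz":-0.6},{"az":0.8,"tz":-0.6},{"az":0.8,"tz":-0.6},{"az":0.8,"tz":-0.5},{"tx":0.4,"ty":-0.9},{"tx":0.5,"ty":-0.9},{"tx":0.5,"ty":-0.9},{"tx":0.5,"ty":-0.9}]' --grip 0

```text
schema error: expected keys tx, ty, tz, ax, ay, az
```

Call:
apply_moves --plan '[{"tx":0.5,"ty":-0.9},{"tx":0.5,"ty":-0.9},{"tx":0.5,"ty":-0.9},{"tx":0.5,"ty":-0.9},{"tx":0.5,"ty":-0.9},{"tx":0.5,"ty":-0.9},{}]'

```text
schema error: expected keys tx, ty, tz, ax, ay, az
```

```bash
cat >> h.py <<'E'
from scipy.spatial.transform import Rotation as Ro
def wrist():
    s=arm.sense(); c=arm.read_camera("wrist"); T=np.eye(4)
    T[:3,:3]=Ro.from_euler("xyz",s["eef_rot"]).as_matrix(); T[:3,3]=s["position"]
    c["pose"]=T@c["tool_from_camera"]; return s,c
E
python3 - <<'E'
from h import *
s,c=wrist(); print(s["clock"],s["position"],s["eef_rot"],s["joint_pos"]); print(c["pose"].round(3).tolist(),c["tool_from_camera"].round(3).tolist())
for r in arm.landmark_of("beaker_mid",c)[:3]: print(r["score"],r["point"],atz(c,*r["point"],.06))
cv2.imwrite("pics/w1.png",c["image"][...,::-1])
t=arm.read_camera("top")
print("rim",atz(t,467.3,180,.12),"base",atz(t,450,190.3,.005))
E
```

```text
1.95 [ 0.2922474  -0.60844703  0.20988969] [-3.14158085e+00  7.35211682e-07  4.47789847e-01] [-1.15991579e+00  2.63910303e-01  1.60401679e+00 -1.22384527e-06
  1.27367733e+00 -3.69089472e-02]
[[0.432, 0.868, 0.243, 0.355], [-0.902, 0.416, 0.117, -0.578], [0.0, -0.27, 0.963, 0.385], [0.0, 0.0, 0.0, 1.0]] [[-0.001, 0.963, 0.27, 0.069], [1.0, 0.001, 0.0, -0.0], [-0.0, 0.27, -0.963, -0.175], [0.0, 0.0, 0.0, 1.0]]
rim [ 0.56647707 -0.18866649  0.12      ] base [ 0.56815482 -0.18763085  0.005     ]
```

View pics/w1.png

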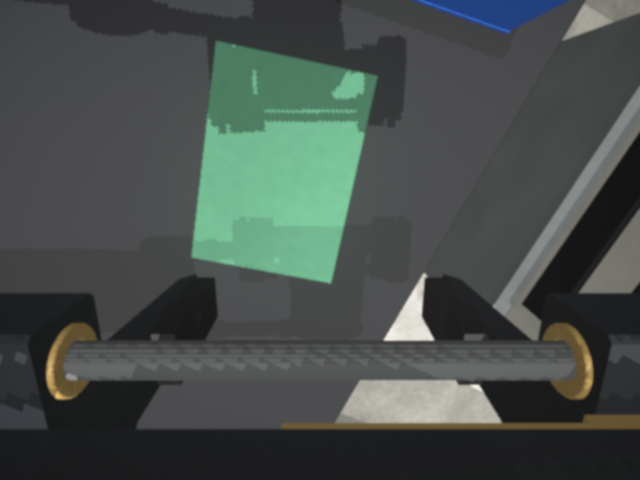

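The wrist picture shows only the green mat and the fingers, because the moves were refused: rows need all six keys. I'll resend and go straight above the brush.

Call:
apply_moves --plan '[{"tx":0,"ty":0,"tz":-0.7,"ax":0,"ay":0,"az":0.8},{"tx":0,"ty":0,"tz":-0.7,"ax":0,"ay":0,"az":0.8},{"tx":0,"ty":0,"tz":-0.8,"ax":0,"ay":0,"az":0.8},{"tx":0,"ty":0,"tz":-0.8,"ax":0,"ay":0,"az":0.8},{"tx":0.3,"ty":-0.9,"tz":0,"ax":0,"ay":0,"az":0},{"tx":0.3,"ty":-0.9,"tz":0,"ax":0,"ay":0,"az":0},{"tx":0.3,"ty":-0.9,"tz":0,"ax":0,"ay":0,"az":0},{"tx":0.3,"ty":-0.9,"tz":0,"ax":0,"ay":0,"az":0}]' --grip 0

```text
clock: 3.1
position: [0.3404, -0.4632, 0.33]
eef_rot: [3.141, -0.0, 0.001]
ft_force: [-0.2, 0.5, -0.0]
gripper_width: 0.998
finger_force: 0.0
```

Call:
apply_moves --plan '[{"tx":0.3,"ty":-0.9,"tz":0,"ax":0,"ay":0,"az":0},{"tx":0.3,"ty":-0.9,"tz":0,"ax":0,"ay":0,"az":0},{"tx":0.3,"ty":-0.9,"tz":0,"ax":0,"ay":0,"az":0},{"tx":0.3,"ty":-0.9,"tz":0,"ax":0,"ay":0,"az":0},{"tx":0.3,"ty":-0.9,"tz":0,"ax":0,"ay":0,"az":0},{"tx":0.3,"ty":-0.9,"tz":0,"ax":0,"ay":0,"az":0},{"tx":0.3,"ty":-0.9,"tz":0,"ax":0,"ay":0,"az":0},{"tx":0.3,"ty":-0.9,"tz":0,"ax":0,"ay":0,"az":0}]'

```text
clock: 4.1
position: [0.4361, -0.1751, 0.3302]
eef_rot: [3.141, -0.001, 0.001]
ft_force: [1.0, -1.1, -0.6]
gripper_width: 1.002
finger_force: 0.0
```

Call:
apply_moves --plan '[{"tx":0.2,"ty":-0.9,"tz":0,"ax":0,"ay":0,"az":0},{"tx":0.2,"ty":-0.9,"tz":0,"ax":0,"ay":0,"az":0},{"tx":0.2,"ty":-0.9,"tz":0,"ax":0,"ay":0,"az":0},{"tx":0.2,"ty":-0.9,"tz":0,"ax":0,"ay":0,"az":0},{"tx":0.2,"ty":-0.9,"tz":0,"ax":0,"ay":0,"az":0},{"tx":0.2,"ty":-0.9,"tz":0,"ax":0,"ay":0,"az":0},{"tx":0.2,"ty":-0.9,"tz":0,"ax":0,"ay":0,"az":0},{"tx":0.2,"ty":-0.9,"tz":0,"ax":0,"ay":0,"az":0}]'

```text
clock: 5.1
position: [0.4997, 0.113, 0.3301]
eef_rot: [-3.142, -0.001, 0.001]
ft_force: [0.6, 0.3, -0.6]
gripper_width: 0.998
finger_force: 0.0
```

Call:
apply_moves --plan '[{"tx":0,"ty":-0.9,"tz":0,"ax":0,"ay":0,"az":0},{"tx":0,"ty":-0.9,"tz":0,"ax":0,"ay":0,"az":0},{"tx":0,"ty":-0.9,"tz":0,"ax":0,"ay":0,"az":0},{"tx":0,"ty":-0.2,"tz":0,"ax":0,"ay":0,"az":0},{"tx":0,"ty":0,"tz":0,"ax":0,"ay":0,"az":0}]'

```text
clock: 5.72
position: [0.4993, 0.2277, 0.3298]
eef_rot: [3.141, 0.0, 0.002]
ft_force: [-0.0, -0.1, -0.4]
gripper_width: 0.999
finger_force: 0.0
```

Run:
```python
from h import *
s,c=wrist(); print(s["clock"],s["position"],s["eef_rot"],s["joint_pos"])
np.save("w2.npy",{k:c[k] for k in c},allow_pickle=True)
for t,z in [("brush_handle",.195),("brush_collar",.155),("hanger_seat",.155)]:
    for r in arm.landmark_of(t,c)[:2]: print(t,r["score"],r["point"],atz(c,*r["point"],z))
cv2.imwrite("pics/w2.png",c["image"][...,::-1])
```

```text
5.725 [0.49931909 0.22766103 0.32983043] [3.14090839e+00 1.44364594e-04 1.97325764e-03] [ 3.82786900e-01 -2.76099832e-02  1.71045500e+00 -5.85234814e-04
  1.45913600e+00  1.95167524e+00]
brush_handle 0.94 [465.2, 123.9] [0.57194238 0.11160455 0.195     ]
brush_handle 0.75 [191.6, 174.3] [0.53178132 0.33322365 0.195     ]
brush_collar 0.95 [316.3, 183.5] [0.51854733 0.23058988 0.155     ]
brush_collar 0.95 [201.8, 170.4] [0.53064391 0.3369771  0.155     ]
```

View pics/w2.png

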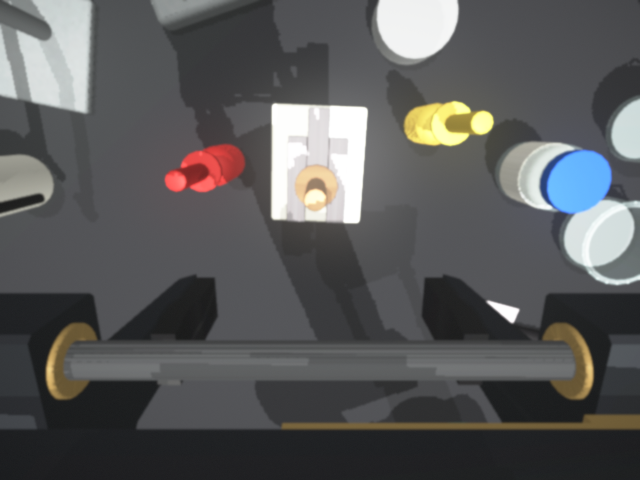

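The wrist picture shows the wooden brush's handle top at (315,198) and collar at (316,186), with red at (190,172) and yellow at (460,123) well to the sides. The plate is nearly square to the tool.

Run:
```python
from h import *
c=np.load("w2.npy",allow_pickle=True).item()
print(atz(c,315.5,198.5,.23),atz(c,316.5,186,.161))
for a in [(274,104),(366,107),(360,223),(271,219)]: print(atz(c,*a,.012))
```

```text
[0.51808    0.23069082 0.23      ] [0.51709253 0.23036702 0.161     ]
[0.5975555  0.28431772 0.012     ]
[0.5941211  0.16919347 0.012     ]
[0.44430285 0.17213759 0.012     ]
[0.4498024  0.29306894 0.012     ]
```

Call:
apply_moves --plan '[{"tx":0.47,"ty":-0.07,"tz":0.3,"ax":0,"ay":0,"az":0},{"tx":0,"ty":0,"tz":0.7,"ax":0,"ay":0,"az":0},{"tx":0,"ty":0,"tz":0.7,"ax":0,"ay":0,"az":0},{"tx":0,"ty":0,"tz":0.7,"ax":0,"ay":0,"az":0},{"tx":0,"ty":0,"tz":0.7,"ax":0,"ay":0,"az":0},{"tx":0,"ty":0,"tz":0.5,"ax":0,"ay":0,"az":0},{"tx":0,"ty":0,"tz":0.25,"ax":0,"ay":0,"az":0},{"tx":0,"ty":0,"tz":0,"ax":0,"ay":0,"az":0}]'

```text
clock: 6.92
position: [0.5181, 0.2303, 0.1756]
eef_rot: [3.141, 0.001, 0.001]
ft_force: [0.1, -0.1, 0.5]
gripper_width: 1.002
finger_force: 0.0
```

Call:
apply_moves --plan '[{"tx":0,"ty":0,"tz":0,"ax":0,"ay":0,"az":0},{"tx":0,"ty":0,"tz":0,"ax":0,"ay":0,"az":0},{"tx":0,"ty":0,"tz":0,"ax":0,"ay":0,"az":0},{"tx":0,"ty":0,"tz":0,"ax":0,"ay":0,"az":0},{"tx":0,"ty":0,"tz":0,"ax":0,"ay":0,"az":0},{"tx":0,"ty":0,"tz":0,"ax":0,"ay":0,"az":0}]' --grip 255 --newtons 30

```text
clock: 7.68
position: [0.5182, 0.2306, 0.1759]
eef_rot: [3.142, 0.0, 0.001]
ft_force: [0.0, 0.9, 0.4]
gripper_width: 0.342
finger_force: 0.0
```

Call:
apply_moves --plan '[{"tx":0,"ty":0,"tz":0,"ax":0,"ay":0,"az":0},{"tx":0,"ty":0,"tz":0,"ax":0,"ay":0,"az":0},{"tx":0,"ty":0,"tz":0,"ax":0,"ay":0,"az":0},{"tx":0,"ty":0,"tz":0,"ax":0,"ay":0,"az":0}]'

```text
clock: 8.18
position: [0.5182, 0.2306, 0.1759]
eef_rot: [-3.141, 0.0, 0.001]
ft_force: [-1.1, 1.0, -0.3]
gripper_width: 0.198
finger_force: 30.0
```

Call:
apply_moves --plan '[{"tx":0,"ty":0,"tz":-0.25,"ax":0,"ay":0,"az":0},{"tx":0,"ty":0,"tz":0,"ax":0,"ay":0,"az":0},{"tx":-0.4,"ty":-0.01,"tz":0,"ax":0,"ay":0,"az":0},{"tx":-0.5,"ty":-0.02,"tz":0,"ax":0,"ay":0,"az":0},{"tx":-0.5,"ty":-0.02,"tz":0,"ax":0,"ay":0,"az":0},{"tx":-0.5,"ty":-0.02,"tz":0,"ax":0,"ay":0,"az":0},{"tx":0,"ty":0,"tz":0,"ax":0,"ay":0,"az":0}]'

```text
clock: 9.05
position: [0.4405, 0.2334, 0.1859]
eef_rot: [-3.142, -0.0, 0.002]
ft_force: [0.6, 0.7, -1.6]
gripper_width: 0.192
finger_force: 30.0
```

Call:
apply_moves --plan '[{"tx":0,"ty":0,"tz":-0.8,"ax":0,"ay":0,"az":0},{"tx":0,"ty":0,"tz":-0.8,"ax":0,"ay":0,"az":0},{"tx":0,"ty":0,"tz":-0.8,"ax":0,"ay":0,"az":0},{"tx":0,"ty":0,"tz":-0.8,"ax":0,"ay":0,"az":0},{"tx":0,"ty":0,"tz":-0.8,"ax":0,"ay":0,"az":0},{"tx":0,"ty":0.8,"tz":0,"ax":0,"ay":0,"az":0},{"tx":0,"ty":0.8,"tz":0,"ax":0,"ay":0,"az":0},{"tx":0,"ty":0.8,"tz":0,"ax":0,"ay":0,"az":0}]'

```text
clock: 10.05
position: [0.4428, 0.1364, 0.3463]
eef_rot: [3.142, -0.001, 0.001]
ft_force: [0.0, 0.0, -0.5]
gripper_width: 0.195
finger_force: 30.0
```

Call:
apply_moves --plan '[{"tx":0.4,"ty":0.8,"tz":0,"ax":0,"ay":0,"az":0},{"tx":0.4,"ty":0.8,"tz":0,"ax":0,"ay":0,"az":0},{"tx":0.4,"ty":0.8,"tz":0,"ax":0,"ay":0,"az":0},{"tx":0.4,"ty":0.8,"tz":0,"ax":0,"ay":0,"az":0},{"tx":0.4,"ty":0.8,"tz":0,"ax":0,"ay":0,"az":0},{"tx":0.4,"ty":0.8,"tz":0,"ax":0,"ay":0,"az":0},{"tx":0.3,"ty":0.8,"tz":0,"ax":0,"ay":0,"az":0},{"tx":0.3,"ty":0.8,"tz":0,"ax":0,"ay":0,"az":0}]'

```text
clock: 11.05
position: [0.5634, -0.12, 0.3459]
eef_rot: [3.141, -0.001, 0.001]
ft_force: [0.2, 0.1, -0.4]
gripper_width: 0.196
finger_force: 30.0
```

Call:
apply_moves --plan '[{"tx":0.1,"ty":0.7,"tz":0,"ax":0,"ay":0,"az":0},{"tx":0,"ty":0.6,"tz":0,"ax":0,"ay":0,"az":0},{"tx":0,"ty":0.4,"tz":0,"ax":0,"ay":0,"az":0},{"tx":0,"ty":0,"tz":0,"ax":0,"ay":0,"az":0}]'

```text
clock: 11.55
position: [0.5667, -0.1874, 0.3457]
eef_rot: [-3.142, 0.0, -0.001]
ft_force: [-0.0, -0.1, -0.4]
gripper_width: 0.197
finger_force: 30.0
```

Run:
```python
from h import *
s=arm.sense(); print(s["clock"],s["position"])
c=arm.read_camera("scene")
for t,z in [("brush_tip",s["position"][2]-.146),("brush_collar",s["position"][2]-.021),("beaker_mid",.06)]:
    for r in arm.landmark_of(t,c)[:4]: print(t,round(r["score"],2),np.round(r["point"]),atz(c,*r["point"],z).round(3))
cv2.imwrite("pics/s2.png",cv2.resize(c["image"][80:280,120:380,::-1],None,fx=3,fy=3))
```

```text
11.55 [ 0.56669121 -0.18744329  0.34574684]
brush_tip 0.86 [309. 317.] [0.711 0.253 0.2  ]
brush_tip 0.83 [216. 166.] [ 0.565 -0.195  0.2  ]
brush_tip 0.83 [427. 383.] [0.682 0.414 0.2  ]
brush_collar 0.64 [210. 107.] [ 0.566 -0.19   0.325]
brush_collar 0.61 [446. 327.] [0.714 0.434 0.325]
brush_collar 0.58 [311. 261.] [0.74  0.286 0.325]
beaker_mid 0.86 [223. 226.] [ 0.572 -0.187  0.06 ]
beaker_mid 0.31 [391. 271.] [0.415 0.162 0.06 ]
```

View pics/s2.png

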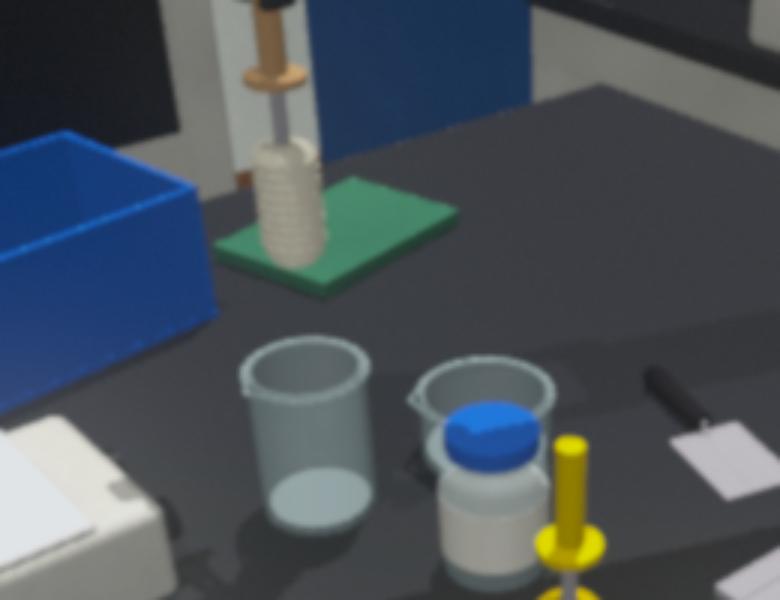

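The brush hangs upright in the gripper (crop (290,255) for the tip) and lines up with the beaker (rim at crop (306,370)). I'll start the strokes.

Call:
apply_moves --plan '[{"tx":0.05,"ty":0,"tz":0.7,"ax":0,"ay":0,"az":0},{"tx":0,"ty":0,"tz":0.7,"ax":0,"ay":0,"az":0},{"tx":0,"ty":0,"tz":0.7,"ax":0,"ay":0,"az":0},{"tx":0,"ty":0,"tz":0.7,"ax":0,"ay":0,"az":0},{"tx":0,"ty":0,"tz":0.6,"ax":0,"ay":0,"az":0}]'

```text
clock: 12.38
position: [0.5685, -0.1855, 0.2089]
eef_rot: [-3.141, 0.0, 0.002]
ft_force: [0.2, -0.1, -0.2]
gripper_width: 0.198
finger_force: 30.0
```

Call:
apply_moves --plan '[{"tx":0,"ty":0,"tz":0.5,"ax":0,"ay":0,"az":0},{"tx":0,"ty":0,"tz":0.4,"ax":0,"ay":0,"az":0},{"tx":0,"ty":0,"tz":0.25,"ax":0,"ay":0,"az":0},{"tx":0,"ty":0,"tz":0,"ax":0,"ay":0,"az":0},{"tx":0,"ty":0,"tz":0,"ax":0,"ay":0,"az":0},{"tx":0,"ty":0,"tz":0,"ax":0,"ay":0,"az":0}]'

```text
clock: 13.12
position: [0.5693, -0.1869, 0.1649]
eef_rot: [3.141, -0.002, 0.001]
ft_force: [-0.4, -0.0, -0.7]
gripper_width: 0.192
finger_force: 30.0
```

Down with no contact force. Now the up/down cycles.

Call:
apply_moves --plan '[{"tx":0,"ty":0,"tz":-0.6,"ax":0,"ay":0,"az":0},{"tx":0,"ty":0,"tz":-0.7,"ax":0,"ay":0,"az":0},{"tx":0,"ty":0,"tz":-0.5,"ax":0,"ay":0,"az":0},{"tx":0,"ty":0,"tz":0,"ax":0,"ay":0,"az":0},{"tx":0,"ty":0,"tz":0,"ax":0,"ay":0,"az":0},{"tx":0,"ty":0,"tz":0,"ax":0,"ay":0,"az":0}]'

```text
clock: 13.88
position: [0.5678, -0.1862, 0.2343]
eef_rot: [-3.141, 0.002, 0.001]
ft_force: [0.9, -0.5, -1.2]
gripper_width: 0.191
finger_force: 30.0
```

Call:
apply_moves --plan '[{"tx":0,"ty":0,"tz":0.6,"ax":0,"ay":0,"az":0},{"tx":0,"ty":0,"tz":0.7,"ax":0,"ay":0,"az":0},{"tx":0,"ty":0,"tz":0.5,"ax":0,"ay":0,"az":0},{"tx":0,"ty":0,"tz":0,"ax":0,"ay":0,"az":0},{"tx":0,"ty":0,"tz":0,"ax":0,"ay":0,"az":0},{"tx":0,"ty":0,"tz":0,"ax":0,"ay":0,"az":0}]'

```text
clock: 14.62
position: [0.5697, -0.1869, 0.1654]
eef_rot: [3.141, -0.002, 0.001]
ft_force: [0.0, -0.4, -0.9]
gripper_width: 0.187
finger_force: 30.0
```

Call:
apply_moves --plan '[{"tx":0,"ty":0,"tz":-0.6,"ax":0,"ay":0,"az":0},{"tx":0,"ty":0,"tz":-0.7,"ax":0,"ay":0,"az":0},{"tx":0,"ty":0,"tz":-0.5,"ax":0,"ay":0,"az":0},{"tx":0,"ty":0,"tz":0,"ax":0,"ay":0,"az":0},{"tx":0,"ty":0,"tz":0,"ax":0,"ay":0,"az":0},{"tx":0,"ty":0,"tz":0,"ax":0,"ay":0,"az":0}]'

```text
clock: 15.38
position: [0.5678, -0.1863, 0.2343]
eef_rot: [-3.141, 0.002, 0.001]
ft_force: [-0.8, 0.7, -0.8]
gripper_width: 0.198
finger_force: 30.0
```

Call:
apply_moves --plan '[{"tx":0,"ty":0,"tz":0.6,"ax":0,"ay":0,"az":0},{"tx":0,"ty":0,"tz":0.7,"ax":0,"ay":0,"az":0},{"tx":0,"ty":0,"tz":0.5,"ax":0,"ay":0,"az":0},{"tx":0,"ty":0,"tz":0,"ax":0,"ay":0,"az":0},{"tx":0,"ty":0,"tz":0,"ax":0,"ay":0,"az":0},{"tx":0,"ty":0,"tz":0,"ax":0,"ay":0,"az":0}]'

```text
clock: 16.12
position: [0.5697, -0.1869, 0.1654]
eef_rot: [3.141, -0.002, 0.001]
ft_force: [0.2, -0.0, -0.7]
gripper_width: 0.194
finger_force: 30.0
```

Call:
apply_moves --plan '[{"tx":0,"ty":0,"tz":-0.6,"ax":0,"ay":0,"az":0},{"tx":0,"ty":0,"tz":-0.7,"ax":0,"ay":0,"az":0},{"tx":0,"ty":0,"tz":-0.5,"ax":0,"ay":0,"az":0},{"tx":0,"ty":0,"tz":0,"ax":0,"ay":0,"az":0},{"tx":0,"ty":0,"tz":0,"ax":0,"ay":0,"az":0},{"tx":0,"ty":0,"tz":0,"ax":0,"ay":0,"az":0}]'

```text
clock: 16.88
position: [0.5678, -0.1862, 0.2343]
eef_rot: [-3.141, 0.002, 0.001]
ft_force: [0.0, -0.5, -2.1]
gripper_width: 0.197
finger_force: 30.0
```

Call:
apply_moves --plan '[{"tx":0,"ty":0,"tz":-0.7,"ax":0,"ay":0,"az":0},{"tx":0,"ty":0,"tz":-0.7,"ax":0,"ay":0,"az":0},{"tx":0,"ty":0,"tz":-0.7,"ax":0,"ay":0,"az":0},{"tx":0,"ty":0,"tz":-0.7,"ax":0,"ay":0,"az":0},{"tx":-0.4,"ty":-0.8,"tz":0,"ax":0,"ay":0,"az":0},{"tx":-0.4,"ty":-0.8,"tz":0,"ax":0,"ay":0,"az":0},{"tx":-0.4,"ty":-0.8,"tz":0,"ax":0,"ay":0,"az":0},{"tx":-0.4,"ty":-0.8,"tz":0,"ax":0,"ay":0,"az":0}]'

```text
clock: 17.88
position: [0.5035, -0.0577, 0.3467]
eef_rot: [-3.141, 0.002, 0.001]
ft_force: [0.2, -0.7, -0.7]
gripper_width: 0.196
finger_force: 30.0
```

Call:
apply_moves --plan '[{"tx":-0.4,"ty":-0.8,"tz":0,"ax":0,"ay":0,"az":0},{"tx":-0.4,"ty":-0.8,"tz":0,"ax":0,"ay":0,"az":0},{"tx":-0.4,"ty":-0.8,"tz":0,"ax":0,"ay":0,"az":0},{"tx":-0.4,"ty":-0.8,"tz":0,"ax":0,"ay":0,"az":0},{"tx":0,"ty":-0.8,"tz":0,"ax":0,"ay":0,"az":0},{"tx":0,"ty":-0.8,"tz":0,"ax":0,"ay":0,"az":0},{"tx":0,"ty":-0.8,"tz":0,"ax":0,"ay":0,"az":0},{"tx":0,"ty":-0.8,"tz":0,"ax":0,"ay":0,"az":0}]'

```text
clock: 18.88
position: [0.4397, 0.1982, 0.3468]
eef_rot: [3.141, 0.002, 0.001]
ft_force: [-0.2, 0.0, -0.5]
gripper_width: 0.191
finger_force: 30.0
```

Call:
apply_moves --plan '[{"tx":0,"ty":-0.5,"tz":0,"ax":0,"ay":0,"az":0},{"tx":0,"ty":-0.3,"tz":0,"ax":0,"ay":0,"az":0},{"tx":0,"ty":0,"tz":0,"ax":0,"ay":0,"az":0}]'

```text
clock: 19.25
position: [0.4399, 0.2295, 0.3471]
eef_rot: [3.141, 0.001, 0.002]
ft_force: [-1.2, 0.2, -0.6]
gripper_width: 0.199
finger_force: 30.0
```

Call:
apply_moves --plan '[{"tx":0,"ty":-0.1,"tz":0.6,"ax":0,"ay":0,"az":0},{"tx":0,"ty":0,"tz":0.8,"ax":0,"ay":0,"az":0},{"tx":0,"ty":0,"tz":0.8,"ax":0,"ay":0,"az":0},{"tx":0,"ty":0,"tz":0.8,"ax":0,"ay":0,"az":0},{"tx":0,"ty":0,"tz":0.6,"ax":0,"ay":0,"az":0},{"tx":0,"ty":0,"tz":0.4,"ax":0,"ay":0,"az":0},{"tx":0,"ty":0,"tz":0,"ax":0,"ay":0,"az":0}]'

```text
clock: 20.12
position: [0.4395, 0.2324, 0.1867]
eef_rot: [3.14, 0.002, 0.0]
ft_force: [0.1, 0.8, 0.5]
gripper_width: 0.191
finger_force: 30.0
```

Run:
```python
from h import *
s=arm.sense(); print(s["clock"],s["position"])
c=arm.read_camera("scene")
for t,z in [("brush_tip",s["position"][2]-.146),("brush_collar",s["position"][2]-.021)]:
    for r in arm.landmark_of(t,c)[:4]: print(t,round(r["score"],2),np.round(r["point"]),atz(c,*r["point"],z).round(3))
cv2.imwrite("pics/s3.png",cv2.resize(c["image"][180:400,260:500,::-1],None,fx=2.5,fy=2.5))
```

```text
20.125 [0.43947331 0.23239167 0.18671741]
brush_tip 0.94 [306. 316.] [0.607 0.13  0.041]
brush_tip 0.74 [430. 383.] [0.56  0.362 0.041]
brush_tip 0.55 [412. 304.] [0.441 0.235 0.041]
brush_collar 0.93 [448. 330.] [0.564 0.37  0.166]
brush_collar 0.85 [422. 245.] [0.431 0.229 0.166]
brush_collar 0.83 [313. 264.] [0.604 0.144 0.166]
```

View pics/s3.png

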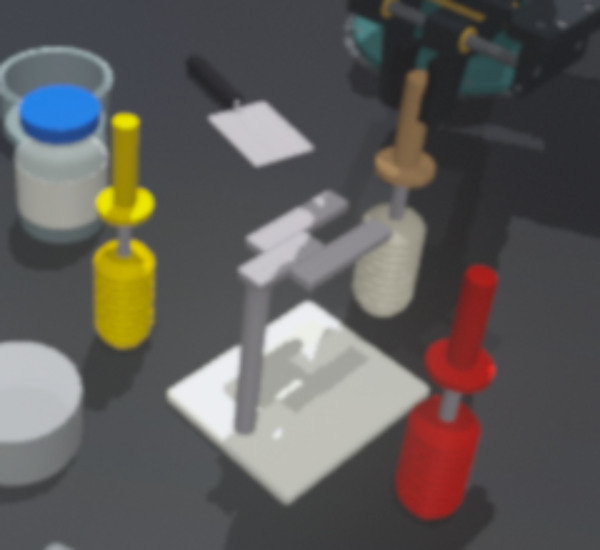

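The crop shows the brush upright in front of the open fork, collar at (405,165), just above prong level. I'll slide it in.

Call:
apply_moves --plan '[{"tx":0.4,"ty":0.01,"tz":0,"ax":0,"ay":0,"az":0},{"tx":0.4,"ty":0.01,"tz":0,"ax":0,"ay":0,"az":0},{"tx":0.4,"ty":0.01,"tz":0,"ax":0,"ay":0,"az":0},{"tx":0.4,"ty":0.01,"tz":0,"ax":0,"ay":0,"az":0},{"tx":0.36,"ty":0.01,"tz":0,"ax":0,"ay":0,"az":0},{"tx":0,"ty":0,"tz":0,"ax":0,"ay":0,"az":0}]'

```text
clock: 21.02
position: [0.5197, 0.2312, 0.1877]
eef_rot: [3.141, 0.0, 0.0]
ft_force: [-0.7, -0.4, -0.3]
gripper_width: 0.195
finger_force: 30.0
```

Call:
apply_moves --plan '[{"tx":0,"ty":0,"tz":0.12,"ax":0,"ay":0,"az":0},{"tx":0,"ty":0,"tz":0.12,"ax":0,"ay":0,"az":0},{"tx":0,"ty":0,"tz":0,"ax":0,"ay":0,"az":0},{"tx":0,"ty":0,"tz":0,"ax":0,"ay":0,"az":0}]'

```text
clock: 21.52
position: [0.5183, 0.2314, 0.1783]
eef_rot: [-3.142, 0.0, 0.001]
ft_force: [0.2, 0.3, -1.0]
gripper_width: 0.192
finger_force: 30.0
```

Call:
apply_moves --plan '[{"tx":0,"ty":0,"tz":0.05,"ax":0,"ay":0,"az":0},{"tx":0,"ty":0,"tz":0.01,"ax":0,"ay":0,"az":0},{"tx":0,"ty":0,"tz":0,"ax":0,"ay":0,"az":0}]'

```text
clock: 21.9
position: [0.5186, 0.2314, 0.1759]
eef_rot: [-3.142, -0.0, 0.001]
ft_force: [0.5, 0.0, -0.0]
gripper_width: 0.19
finger_force: 30.0
```

Call:
apply_moves --plan '[{"tx":0,"ty":0,"tz":0,"ax":0,"ay":0,"az":0},{"tx":0,"ty":0,"tz":0,"ax":0,"ay":0,"az":0},{"tx":0,"ty":0,"tz":0,"ax":0,"ay":0,"az":0},{"tx":0,"ty":0,"tz":0,"ax":0,"ay":0,"az":0},{"tx":0,"ty":0,"tz":0,"ax":0,"ay":0,"az":0},{"tx":0,"ty":0,"tz":0,"ax":0,"ay":0,"az":0},{"tx":0,"ty":0,"tz":0,"ax":0,"ay":0,"az":0},{"tx":0,"ty":0,"tz":0,"ax":0,"ay":0,"az":0}]' --grip 0

```text
clock: 22.9
position: [0.5186, 0.2314, 0.1759]
eef_rot: [-3.142, 0.0, 0.001]
ft_force: [-0.4, 0.8, 0.6]
gripper_width: 1.002
finger_force: 0.0
```

Call:
apply_moves --plan '[{"tx":0,"ty":0,"tz":-0.3,"ax":0,"ay":0,"az":0},{"tx":0,"ty":0,"tz":-0.6,"ax":0,"ay":0,"az":0},{"tx":0,"ty":0,"tz":-0.8,"ax":0,"ay":0,"az":0},{"tx":0,"ty":0,"tz":-0.8,"ax":0,"ay":0,"az":0},{"tx":0,"ty":0,"tz":-0.8,"ax":0,"ay":0,"az":0},{"tx":0,"ty":0,"tz":-0.6,"ax":0,"ay":0,"az":0},{"tx":0,"ty":0,"tz":0,"ax":0,"ay":0,"az":0},{"tx":0,"ty":0,"tz":0,"ax":0,"ay":0,"az":0}]'

```text
clock: 23.9
position: [0.5183, 0.2312, 0.3312]
eef_rot: [3.141, 0.001, 0.001]
ft_force: [0.0, 0.2, -0.9]
gripper_width: 0.996
finger_force: 0.0
```

Run:
```python
from h import *
c=arm.read_camera("scene")
for t,z in [("brush_tip",.03),("brush_collar",.155),("beaker_mid",.06)]:
    for r in arm.landmark_of(t,c)[:4]: print(t,round(r["score"],2),np.round(r["point"]),atz(c,*r["point"],z).round(3))
cv2.imwrite("pics/s4.png",c["image"][...,::-1])
```

```text
brush_tip 0.85 [430. 384.] [0.554 0.359 0.03 ]
brush_tip 0.82 [380. 327.] [0.521 0.229 0.03 ]
brush_tip 0.74 [310. 317.] [0.596 0.129 0.03 ]
brush_tip 0.74 [394. 249.] [0.319 0.096 0.03 ]
brush_collar 0.79 [391. 272.] [0.515 0.232 0.155]
brush_collar 0.78 [312. 264.] [0.598 0.132 0.155]
brush_collar 0.25 [390. 274.] [0.521 0.235 0.155]
beaker_mid 0.67 [224. 229.] [ 0.576 -0.176  0.06 ]
```

View pics/s4.png

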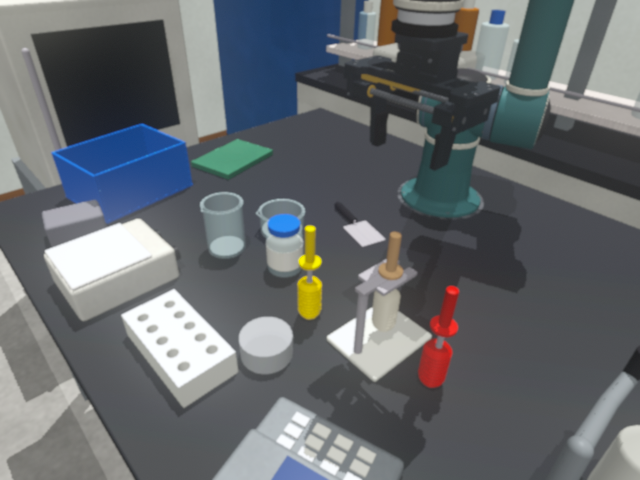

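The brush hangs upright on the fork with its collar at (391,271), as at the start. The beaker stands unmoved at (223,225), and the gripper is clear.

```bash
python3 -c "
from bench import arm
print(arm.close_job())"
```

```text
the job is handed in; nothing more can be done
None
```

I scrubbed the beaker with three full strokes, hung the brush back upright on its hanger and let go, and handed the job in at about 24 s of the 58 s allowed; the hand-in call returned no verdict, but the last picture showed the beaker, dish and jar apparently where they began.

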